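# Empty the top tray, peel it off the clinging stack and hold it over the wipe pack

### The arm

A 6-joint arm with a two-finger parallel gripper is mounted at the origin on a cart in front of the work surface, level with it; the furniture and walls round the work are solid. World frame = base frame: x ahead of the robot, y to its left, z up, the work surface at z = 0. Lengths are in m, angles in rad, forces in N, time in s.
With the tool pointing down it reaches from about 0.35 to 0.975 m from the base axis. Payload 4.9 kg.
Tool frame: the origin (TCP) lies on the mounting face of the last link; the fingertips stand 173 mm ahead of it and the grasp point (between the pads) lies 155 mm ahead of it; x points along the fingers, z is the direction in which the jaws open and shut, and the axes are right-handed (so a half turn about x gives the same grasp; the last joint's range is limited). The gripper opens to 85 mm and grips with 20 to 120 N. Pads are 22 mm wide; open, the fingers measure 114 mm over their backs; the gripper's body (76 mm by 85 mm) begins 54 mm behind the grasp point. The pads swing forward as they close: fully open they stand 13 mm farther back than shut.
Start: joints at [1.132, 0.053, 1.613, -0, 1.476, -0.119], TCP at [0.196, 0.593, 0.405] pointing down, gripper open.
Joint ranges: [-3.01, 3.01], [-1.01, 2.22], [0.06, 2.58], [-1.02, 4.17], [0.09, 2.62], [-3.14, 3.14]. Speed limits (rad/s): [2.57, 2.57, 3.14, 3.14, 3.14, 3.14].

### API

Orientations are given as a rotation vector (axis times angle).
In Python, from station import get_obs, get_image, get_calibration, finish_job, look_for, masks_of, tip_of gives the robot as it stands.
- The arm moves only by the tool carry_out, never from a script. Its argument "increments" is a list of rows, each a list of 3 entries, a list of its own where there are three numbers: the turn, a rotation vector about the world's x, y, z in units of 0.1 rad (1.0 is 0.1 rad), then the shift along the world's x, y, z in units of 20 mm (1.0 is 20 mm), then the opening, from 0 (shut) to 1 (fully open). A call has 1 to 8 rows; each row shifts and turns the pose as measured when the row begins; what a row does not reach is not made up. A row lasts 1/10 s, in which the tool goes at most 50 mm and 8.59 degrees, less where a joint would pass 70% of its speed; a pose out of reach is approached as far as the arm can. A call with a number of a shift or a turn outside -1 to 1 is refused whole. A call with a gripper value outside its range is refused whole. The fingers move at their own pace and stop on an object; "squeeze" is the grip in N (left out, the last holds). Time passes only in rows, so rows that do not move let the fingers close. It gives the time, the measured TCP pose, the force and the opening at its end, in the units of the state.
- get_obs(): the state, without advancing time (a new reading comes with each control period).
- get_image(name): name is "scene" or "top"; returns (picture, depth): 400x640x3 uint8, blue, green, red; 400x640 float32, m along the optical axis (not along the pixel's ray), 0 where there is no reading.
- get_calibration(name): a dict with "fx", "fy", "cx", "cy" (pixels), "position" and "orientation" of the camera in the world. Camera axes: x right, y down, z forward; pixel columns grow to the right and rows downward; lengths in m; the calibration is good to about 2 mm. A picture is of the moment at which its call begins. get_calibration takes no time and is no camera call.
- finish_job(): hands the job in, once; it reports no verdict.
Trained networks look in the newest picture that a camera, given by its name, has taken for a name from the list of things; names that differ only in an ending like _2 or _b are one class to them, and where a whole thing is asked for, a point or a joint stands for the part that bears it (a point fixed in the world has none). Each returns a list of dicts, best first, with "p" (0 to 1); they miss things now and then, are a little off and sometimes report something else, mostly with a low value. They report only what shows in the picture. A call takes as long as a camera call. They do not tell look-alikes from the thing itself.
- look_for(camera, query): "centre" ([column, row] in pixels, amid what is visible of it).
- masks_of(camera, query): "region" (400x640 bool, what is visible of it) and "centre" ([column, row] in pixels, amid what is visible of it).
- tip_of(camera, query): "centre" ([column, row] in pixels: a listed point, or the origin of a listed thing).
The state is a dict: "t": time; "q": joint angles; "dq": joint speeds; "effort": joint torques, N m; "tool_pos": TCP position; "tool_rot": TCP orientation; "contact_force": force on the tool from outside, world axes, zero at the start; "wrist_torque": the same for the moment, N m; "opening": finger opening in m.
Only numpy, scipy, OpenCV 4.12 (cv2) and the standard library are available. Lean on these libraries where they do the work, as an engineer would, in place of code of your own. Each camera call takes 0.05 s, during which the arm holds its last target.

### The job

A capped specimen cup was left standing in the top tray of a stack of nested formed trays. Stand the cup upright in the free half of the open collection bin, beside the cup already there. The trays cling together: then take the top tray by the fin at its corner and peel it off by raising that corner while the opposite corner stays down, so that the trays beneath stay in their holder. Finish holding the tray by its fin, level and open side up, with its middle over the wipe pack that lies nearest to the stack and about 20 cm above the worktop; do not put it down. Leave the other things where they are.

Things in the scene. Friction and masses are not known exactly. Their poses are not given: they have to be found in the camera images.
- cup_centre (a point): Capped specimen cup, white with a wider orange screw cap, 44 mm in diameter (body 38 mm, cap 42 to 44 mm) and 53 mm tall, the cap being the upper 13 mm; it stands upright in the top tray at the start. The point is the cup's centre, half-way up (26.5 mm above its foot); z is the cup's axis, up. About 35 g.
- tray_fin (a point): Grip point: centre of the grip fin of the top tray, an upright plate on an ear at one rounded corner (the tray's -x, -y corner), 30 mm tall above the rim, 10 mm thick, 24 mm long. Axes are the tray's. Its length runs along the tray's (1, 1, 0), so its flat faces look along (1, -1, 0) and can be pinched from above; the point is 15 mm above the rim and ear.
- tray_centre (a point): Centre of the top tray, half-way up (15 mm below its rim top). Dark grey formed plastic tray, 150 mm (its x) by 120 mm (its y) by 30 mm deep, 110 g, open at the top (z), walls sloping in to a 2 mm floor of 100 by 70 mm, with a flat rim 12 mm wide and a 12 mm turned-down skirt. Nested in the stack its rim top is 72 mm and its inner floor 44 mm above the worktop.
- tray_far_corner (a point): Point on the rim top of the top tray at the corner opposite to the fin (about 171 mm from the fin horizontally): the tray tilts about this corner as it is peeled.
- tray_holder: Flat aluminium holder fixed to the worktop, 176 by 146 mm, with low guide posts, holding the stack; origin on the worktop under the stack's centre, axes along those of the nested trays.
- tray_next (a joint): How far the trays beneath the top one (together about 0.8 kg) have been pulled up out of the holder, m: 0 seated, at most 0.06. They cling to the top tray under its rim: kept level it needs about 16 N to come off and brings them along; raising the fin's corner slowly takes under 9 N, and the cling is gone once the tray has tilted about 0.3 rad about the far corner.
- bin: Open white collection bin fixed to the worktop, 124 mm (its x) by 164 mm (its y) outside with 4 mm walls, 34 mm high, floor 4 mm thick (a thin rim lip adds 4 mm all round); origin at the centre of its underside. Its +y half already holds one cup, whose centre is 42 mm from the bin's centre; its -y half (centre at y = -42 mm) is free.
- old_cup: A second, equal capped specimen cup, standing in the +y half of the bin; origin at the centre of its foot. Stays there.
- wipes: Pack of surface wipes, pale soft-looking block with a green lid flap, 112 by 75 mm and 41 mm high, lying on the worktop a hand or two beside the stack (a like pack far off to the right is not meant); origin at the centre of its underside.
- timer: Small white bench timer, 66 x 64 x 18 mm, bystander; origin at the centre of its underside.
- labels: Roll of white labels, 66 mm across and 28 mm high, bystander; origin at the centre of its underside.
- decapper: Orange waisted hand decapper, 35 mm across and 70 mm high, standing, bystander; origin at the centre of its underside.
Mind the look-alikes: they are no part of the job. What is shaped like the part that bears cup_centre but purple or yellow is not meant.

How it is judged:
By the outcome, as a careful person would: the job done as asked, in the order asked, and still so for the second after the job is handed in, while the arm keeps its last pose, push and grip.
It also fails if it takes over 53 s, if anything falls off the work surface, if the arm or the gripper's body presses on something with over 40 N, if the wrist force passes 120 N, or if a joint passes its speed limit or range.

## Working session

There is one attempt and no reset: what is moved stays moved. The work goes in short steps, Python scripts to look and compute and a tool call to move; the robot and the scene stay as the last step left them, time stands still between calls to the robot, and variables do not carry over. Pictures are saved under pics/ and viewed, and the job is handed in when it is done.

Besides the shell and the picture viewer there is one more tool, called as name(argument=value, ...), one argument or row to a line, values as JSON. carry_out: Moves the arm, as the interface text tells. Shifts and turns lie within -1 to 1; 1 stands for 20 mm of shift or 0.1 rad of turn. Its arguments: {"type":"object","properties":{"increments":{"type":"array","items":{"type":"array"}},"squeeze":{"type":"number"}},"required":["increments"]}

```bash
ls; mkdir -p pics
cat > h.py <<'E'
import numpy as np, cv2
from scipy.spatial.transform import Rotation as R
from station import *
def cam(n):
    c=get_calibration(n); o=np.array(c['orientation'])
    Rm=R.from_rotvec(o).as_matrix() if o.shape==(3,) else (o if o.shape==(3,3) else R.from_quat(o).as_matrix())
    return c,Rm,np.array(c['position'])
def px2w(n,u,v,d):
    c,Rm,p=cam(n); return p+Rm@np.array([(u-c['cx'])/c['fx']*d,(v-c['cy'])/c['fy']*d,d])
def onz(n,u,v,z):
    c,Rm,p=cam(n); r=Rm@np.array([(u-c['cx'])/c['fx'],(v-c['cy'])/c['fy'],1]); return p+r*(z-p[2])/r[2]
def cloud(n,D):
    c,Rm,p=cam(n); v,u=np.mgrid[:400,:640]
    P=np.stack([(u-c['cx'])/c['fx']*D,(v-c['cy'])/c['fy']*D,D],-1); return P@Rm.T+p
E
python3 - <<'E'
from h import *
print(get_obs()); 
for n in ('scene','top'):
    print(n,get_calibration(n)); I,D=get_image(n); cv2.imwrite(f'pics/{n}0.png',I); np.savez(f'{n}0.npz',I=I,D=D)
    if n=='top':
        for q in ['cup_centre','tray_fin','tray_centre','tray_far_corner','bin','old_cup','wipes','tray_holder']:
            r=tip_of(n,q); print(q,[(np.round(x['centre'],1).tolist(),round(x['p'],2)) for x in r])
E
```

```text
pics
{'t': 0.0, 'q': array([ 1.13201632e+00,  5.33639292e-02,  1.61429350e+00, -8.13406577e-06,
        1.47601618e+00, -1.18992721e-01]), 'dq': array([-0.00101372,  0.00094317, -0.00065179, -0.00052831,  0.00072152,
       -0.00046553]), 'effort': array([-9.38533376e-04, -3.93681371e+01, -3.70176387e+01, -1.38147830e-04,
        6.82527025e-03,  1.01624192e-06]), 'tool_pos': array([0.19635882, 0.5930698 , 0.40345857]), 'tool_rot': array([-0.97157952,  1.34554601,  0.96989404]), 'contact_force': array([-0.47422448,  0.14268455, -0.08277187]), 'wrist_torque': array([-0.02734198,  0.01100551, -0.05637856]), 'opening': 0.08554809824559166}
scene {'fx': 423.2766947326956, 'fy': 423.2766947326956, 'cx': 331.17172036078114, 'cy': 198.54383642968443, 'position': array([-0.025316  , -0.55527113,  0.65336005]), 'orientation': array([-2.0029283 ,  0.9758861 , -0.49225727])}
top {'fx': 458.67004451649535, 'fy': 458.67004451649535, 'cx': 321.01270617102045, 'cy': 191.4173638290452, 'position': array([ 0.39805755, -0.06800275,  1.41755962]), 'orientation': array([-2.17692362,  2.11360162, -0.17644966])}
cup_centre [([313.4, 213.4], 0.72), ([386.9, 197.6], 0.66), ([374.7, 223.1], 0.55), ([357.0, 266.9], 0.15)]
tray_fin [([309.2, 239.9], 0.96), ([315.3, 207.3], 0.28), ([219.2, 238.3], 0.23)]
tray_centre [([311.5, 208.7], 0.86)]
tray_far_corner [([320.5, 182.8], 0.96), ([314.1, 208.9], 0.4), ([308.5, 241.8], 0.25)]
bin [([233.3, 239.0], 0.69)]
old_cup [([219.0, 241.6], 0.54)]
wipes [([409.5, 234.4], 0.61)]
tray_holder [([362.4, 266.3], 0.21)]
```

View pics/top0.png

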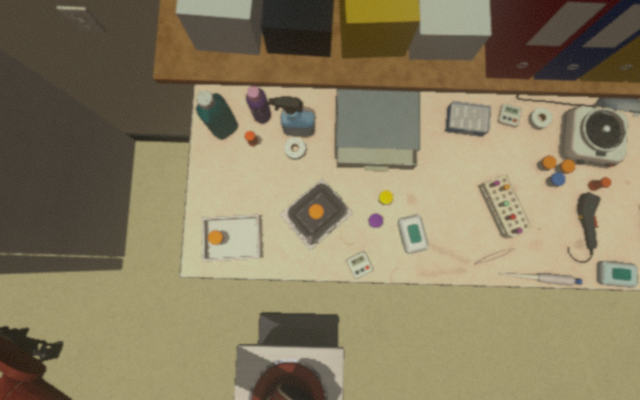

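View pics/scene0.png

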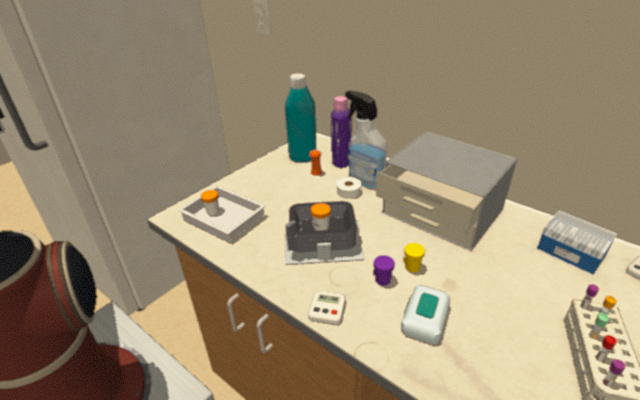

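Run:
```python
from h import *
I=np.load('top0.npz')['I']; cv2.imwrite('pics/topz.png',cv2.resize(I[140:290,190:440],None,fx=3.2,fy=3.2,interpolation=cv2.INTER_CUBIC))
I=np.load('scene0.npz')['I']; cv2.imwrite('pics/scenez.png',cv2.resize(I[100:300,150:400],None,fx=3,fy=3,interpolation=cv2.INTER_CUBIC))
```

```text
(no output)
```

View pics/topz.png

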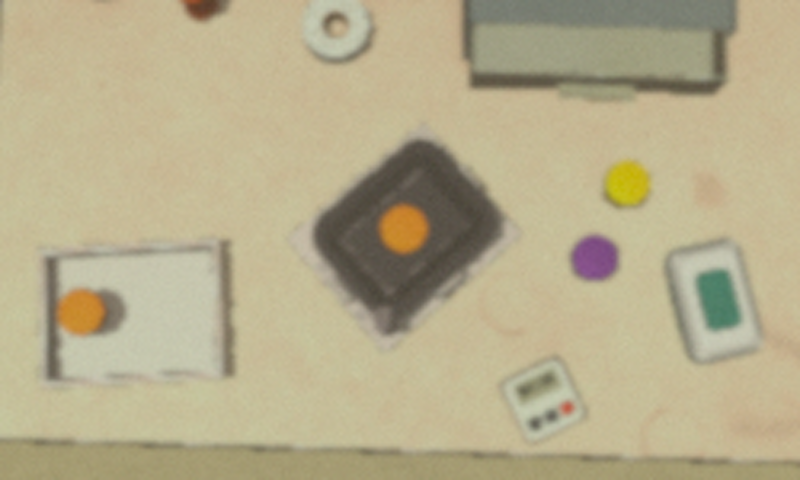

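View pics/scenez.png

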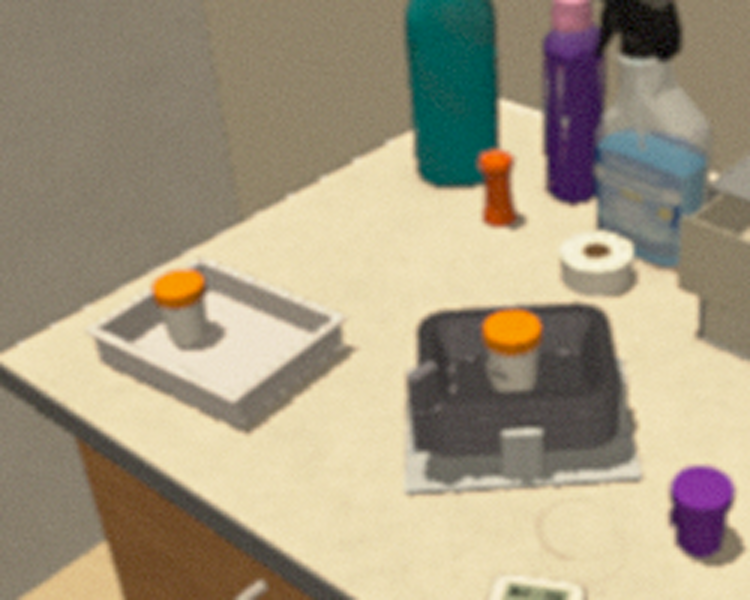

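Run:
```python
from h import *
z=np.load('top0.npz');I,D=z['I'],z['D']; P=cloud('top',D)
z2=np.load('scene0.npz');I2,D2=z2['I'],z2['D']; P2=cloud('scene',D2)
# table offsets
for u,v in [(270,190),(440,180),(300,270),(380,250)]: print('tab',P[v,u].round(4))
for u,v in [(350,300),(300,270),(450,280)]: print('tab2',P2[v,u].round(4))
hsv=cv2.cvtColor(I,cv2.COLOR_BGR2HSV)
def comp(name,m,box):
    u0,u1,v0,v1=box; mm=np.zeros_like(m);mm[v0:v1,u0:u1]=m[v0:v1,u0:u1]
    vs,us=np.nonzero(mm); print(name,len(us),us.mean().round(1),vs.mean().round(1),np.median(P[mm],0).round(4))
    return mm,us.mean(),vs.mean()
org=(hsv[...,1]>140)&(hsv[...,0]<22)&(hsv[...,2]>100)
for nm,b in [('cup',(300,335,195,230)),('old',(205,228,225,250))]:
    m,u,v=comp(nm,org,b); print(onz('top',u,v,0.097 if nm=='cup' else 0.057))
# minAreaRects on height
def rect(name,m,box):
    u0,u1,v0,v1=box; mm=np.zeros(m.shape,bool);mm[v0:v1,u0:u1]=m[v0:v1,u0:u1]
    p=P[mm][:,:2].astype(np.float32); r=cv2.minAreaRect(p*1000); print(name,mm.sum(),np.round(r[0],1),np.round(r[1],1),round(r[2],1),'z',np.percentile(P[mm][:,2],[5,50,95]).round(4))
rect('tray',(P[...,2]>0.055)&(P[...,2]<0.078),(275,355,170,250))
rect('bin',(P[...,2]>0.025)&(P[...,2]<0.045),(195,270,205,268))
rect('wipes',(P[...,2]>0.03)&(P[...,2]<0.048),(390,435,205,260))
fin=(P[...,2]>0.085); comp('fin',fin,(275,355,225,250))
for q in ['tray_centre','wipes','bin']:
    for n in ('top','scene'):
        r=masks_of(n,q)
        for x in r[:3]:
            Q=(P if n=='top' else P2)[x['region']]; print(q,n,x['p'],x['region'].sum(),np.round(x['centre'],1),np.median(Q,0).round(3),cv2.minAreaRect((Q[:,:2]*1000).astype(np.float32)))
for q in ['tray_fin','tray_far_corner','tray_centre','cup_centre','bin','old_cup','wipes']:
    print(q,[(np.round(x['centre'],1).tolist(),round(x['p'],2)) for x in tip_of('scene',q)])
```

```text
tab [0.6181 0.0805 0.0032]
tab [ 0.6666 -0.4521  0.0007]
tab [ 0.3749 -0.0215 -0.0013]
tab [ 0.4423 -0.2645  0.0033]
tab2 [ 0.4448 -0.2217 -0.0005]
tab2 [ 0.4455 -0.0871  0.0006]
tab2 [ 0.6157 -0.3557  0.0011]
cup 181 315.8 211.1 [ 0.5461 -0.0648  0.0959]
[ 0.54576329 -0.06448776  0.097     ]
old 152 215.0 237.1 [0.4644 0.2304 0.0567]
[0.46436607 0.2302622  0.057     ]
tray 915 [548.9 -62.9] [126.8 156.7] 45.4 z [0.0568 0.0672 0.0731]
bin 545 [466.  188.6] [131.9 172.5] 4.9 z [0.0278 0.0329 0.038 ]
wipes 734 [ 493.5 -360.6] [106.2  72.7] 14.8 z [0.0309 0.0361 0.0432]
fin 41 314.1 239.0 [ 0.4589 -0.0534  0.1015]
tray_centre top 0.63 1881 [313.8 215.9] [ 0.55  -0.064  0.056] ((529.5676879882812, -51.23760986328125), (154.6391143798828, 215.38502502441406), 61.58792495727539)
tray_centre scene 0.83 2084 [330.4 222.5] [ 0.55  -0.067  0.063] ((312.10162353515625, -233.89056396484375), (924.802734375, 170.8215789794922), 36.50141143798828)
wipes top 0.94 874 [415.2 232.2] [ 0.492 -0.359  0.035] ((432.1004943847656, -247.29986572265625), (114.3032455444336, 346.6416015625), 29.0004119873046
[... 228 characters left out ...]
.2491455078125, -426.85174560546875), (639.6549682617188, 79.01013946533203), 16.442842483520508)
bin top 0.88 2423 [233.3 236. ] [0.466 0.188 0.005] ((467.32086181640625, 110.37410736083984), (142.5755615234375, 355.15496826171875), 0.6517293453216553)
bin scene 0.87 2555 [226.6 215. ] [0.462 0.183 0.011] ((293.94122314453125, -149.45648193359375), (1013.3494873046875, 198.91087341308594), 62.913047790527344)
tray_fin [([292.7, 225.5], 0.78)]
tray_far_corner [([345.0, 202.8], 0.59)]
tray_centre [([318.8, 224.4], 0.8)]
cup_centre [([382.1, 275.2], 0.9), ([321.0, 219.7], 0.88), ([415.1, 258.3], 0.88)]
bin [([224.2, 220.7], 0.67)]
old_cup [([212.0, 210.4], 0.55)]
wipes [([425.7, 312.6], 0.93)]
```

Run:
```python
from h import *
from scipy.optimize import minimize
o=get_obs(); print('tool axes',R.from_rotvec(o['tool_rot']).as_matrix().round(3))
P=cloud('top',np.load('top0.npz')['D']); P2=cloud('scene',np.load('scene0.npz')['D'])
for n,Q in (('top',P),('scene',P2)):
    q=Q.reshape(-1,3); m=(q[:,2]>.08)&(q[:,2]<.11)&(abs(q[:,0]-.455)<.045)&(abs(q[:,1]+.06)<.04)
    print(n,'fin',m.sum(),q[m].mean(0).round(4),q[m].min(0).round(3),q[m].max(0).round(3))
for n,pts in (('top',[('fin',309.2,239.9,.087),('far',320.5,182.8,.072),('ctr',311.5,208.7,.057),('bin',233.3,239,0),('wip',409.5,234.4,0)]),('scene',[('fin',292.7,225.5,.087),('far',345,202.8,.072),('ctr',318.8,224.4,.057),('cup',321,219.7,.0705),('bin',224.2,220.7,0),('wip',425.7,312.6,0),('old',212,210.4,.004)])):
    for a,u,v,z in pts: print(n,a,onz(n,u,v,z).round(4))
# scene cup cap
I=np.load('scene0.npz')['I'];h=cv2.cvtColor(I,cv2.COLOR_BGR2HSV)
for nm,z,b in (('cup',.097,(300,345,200,235)),('old',.057,(195,225,185,210)),('fin',0,0)):
    if not z: continue
    m=np.zeros(h.shape[:2],bool); m[b[2]:b[3],b[0]:b[1]]=((h[...,1]>140)&(h[...,0]<22)&(h[...,2]>100))[b[2]:b[3],b[0]:b[1]]
    vs,us=np.nonzero(m); q=P2[m]; print(nm,len(us),q[:,2].max(), 'topz', onz('scene',us.mean(),vs.mean(),z-.004).round(4), np.median(q[q[:,2]>z-.004],0).round(4))
# tray rim fit: rounded rect mask iou in plan from top cloud & scene cloud
for n,Q in (('top',P),('scene',P2)):
    q=Q.reshape(-1,3); m=(abs(q[:,2]-.070)<.006)&(abs(q[:,0]-.548)<.11)&(abs(q[:,1]+.063)<.11); q=q[m][:,:2]
    def cost(p):
        c,s=np.cos(p[2]),np.sin(p[2]); d=q-p[:2]; x=abs(d@[c,s]);y=abs(d@[-s,c])
        # distance to mid-rim rectangle (half 69,54)
        e=np.abs(np.maximum(x-.069,y-.054)); return np.minimum(e,.012).mean()
    best=min((minimize(cost,[.548,-.063,a],method='Nelder-Mead') for a in np.radians([-55,-50,-45,-40,-35])),key=lambda r:r.fun)
    print(n,'tray',best.x[:2].round(4),np.degrees(best.x[2]).round(1),best.fun)
q=P.reshape(-1,3); 
for n,c0,hx,hy,z in (('bin',[.466,.1886,.06],.062,.082,.036),):
  for nn,Q in (('top',P),('scene',P2)):
    q=Q.reshape(-1,3); m=(abs(q[:,2]-z)<.006)&(abs(q[:,0]-.466)<.1)&(abs(q[:,1]-.1886)<.12); q=q[m][:,:2]
    def cost(p):
        c,s=np.cos(p[2]),np.sin(p[2]); d=q-p[:2]; x=abs(d@[c,s]);y=abs(d@[-s,c])
        return np.minimum(np.abs(np.maximum(x-hx,y-hy)),.012).mean()
    b=minimize(cost,c0,method='Nelder-Mead'); print(nn,n,b.x[:2].round(4),np.degrees(b.x[2]).round(1),b.fun)
```

```text
tool axes [[ 0.    -0.949  0.314]
 [-0.     0.314  0.949]
 [-1.    -0.    -0.   ]]
top fin 32 [ 0.4626 -0.052   0.1003] [ 0.451 -0.056  0.082] [ 0.474 -0.047  0.108]
scene fin 112 [ 0.4619 -0.0529  0.0932] [ 0.452 -0.058  0.08 ] [ 0.477 -0.045  0.104]
top fin [ 0.4627 -0.0479  0.087 ]
top far [ 0.6336 -0.0758  0.072 ]
top ctr [ 0.557  -0.0513  0.057 ]
top bin [0.4629 0.1864 0.    ]
top wip [ 0.4929 -0.3558  0.    ]
scene fin [ 0.4731 -0.0477  0.087 ]
scene far [ 0.6242 -0.0741  0.072 ]
scene ctr [ 0.5383 -0.0649  0.057 ]
scene cup [ 0.5415 -0.0691  0.0705]
scene bin [0.4589 0.1796 0.    ]
scene wip [ 0.5087 -0.3562  0.    ]
scene old [0.4649 0.2338 0.004 ]
cup 263 0.09973052799988258 topz [ 0.5453 -0.0647  0.093 ] [ 0.5452 -0.066   0.0966]
old 183 0.059468847874720954 topz [0.4625 0.229  0.053 ] [0.4628 0.2297 0.0562]
top tray [ 0.5483 -0.0658] -46.9 0.0038159617168819836
scene tray [ 0.5485 -0.0648] -47.4 0.004991135381320037
top bin [0.4657 0.1879] 4.9 0.0020271318352770257
scene bin [0.466  0.1879] 5.1 0.0031550815219034004
```

carry_out(
  increments=[
    [[0, 0, -1], [0.5, -1, 0], 0.8],
    [[0, 0, -1], [0.5, -1, 0], 0.8],
    [[0, 0, -1], [0.5, -1, 0], 0.8],
    [[0, 0, -1], [0.5, -1, 0], 0.8],
    [[0, 0, -1], [0.5, -1, 0], 0.8],
    [[0, 0, -1], [0.5, -1, 0], 0.8],
    [[0, 0, -1], [0.5, -1, 0], 0.8],
    [[0, 0, -1], [0.5, -1, 0], 0.8],
  ],
  squeeze=40,
)

```text
t: 1.95
tool_pos: [0.2774, 0.4291, 0.4048]
tool_rot: [-0.331, 1.544, 0.333]
contact_force: [0.4, 0.5, -0.4]
opening: 0.0681
```

carry_out(
  increments=[
    [[0, 0, -1], [0.55, -1, 0], 0.8],
    [[0, 0, -1], [0.55, -1, 0], 0.8],
    [[0, 0, -1], [0.55, -1, 0], 0.8],
    [[0, 0, -0.4], [0.55, -1, 0], 0.8],
    [[0, 0, 0], [0.55, -1, 0], 0.8],
    [[0, 0, 0], [0.55, -1, 0], 0.8],
    [[0, 0, 0], [0.55, -1, 0], 0.8],
    [[0, 0, 0], [0.55, -1, 0], 0.8],
  ],
)

```text
t: 2.75
tool_pos: [0.3676, 0.262, 0.4061]
tool_rot: [-0.052, 1.566, 0.055]
contact_force: [-0.3, 0.2, -0.1]
opening: 0.0685
```

carry_out(
  increments=[
    [[0, 0, 0], [0.55, -1, 0], 0.8],
    [[0, 0, 0], [0.55, -1, 0], 0.8],
    [[0, 0, 0], [0.55, -1, 0], 0.8],
    [[0, 0, 0], [0.55, -1, 0], 0.8],
    [[0, 0, 0], [0.55, -1, 0], 0.8],
    [[0, 0, 0], [0.55, -1, 0], 0.8],
    [[0, 0, 0], [0.55, -1, 0], 0.8],
    [[0, 0, 0], [0.55, -1, 0], 0.8],
  ],
)

```text
t: 3.55
tool_pos: [0.4579, 0.0946, 0.4078]
tool_rot: [-0.051, 1.561, 0.056]
contact_force: [-0.1, 0.1, 0.3]
opening: 0.0681
```

```bash
cat > st.py <<'E'
from h import *
import sys
o=get_obs(); M=R.from_rotvec(o['tool_rot']).as_matrix()
print('t',round(o['t'],2),'pos',o['tool_pos'].round(4),'dir',M[:,0].round(4),'jaw deg',np.degrees(np.arctan2(M[1,2],M[0,2])).round(2),'grasp',(o['tool_pos']+.155*M[:,0]).round(4),'q',o['q'].round(2))
E
python3 st.py
```

```text
t 3.55 pos [0.4579 0.0946 0.4078] dir [ 0.0089  0.0037 -1.    ] jaw deg 3.89 grasp [0.4593 0.0952 0.2528] q [ 0.04 -0.34  1.96  0.    1.51 -0.02]
```

carry_out(
  increments=[
    [[0, 0, 0], [0.55, -1, -0.5], 0.8],
    [[0, 0, 0], [0.55, -1, -0.5], 0.8],
    [[0, 0, 0], [0.55, -1, -0.5], 0.8],
    [[0, 0, 0], [0.55, -1, -0.5], 0.8],
    [[0, 0, 0], [0.55, -1, -0.5], 0.8],
    [[0, 0, 0], [0.55, -1, -0.5], 0.8],
    [[0, 0, 0], [0.5, -0.9, 0], 0.8],
    [[0, 0, 0], [0.4, -0.6, 0], 0.8],
  ],
)

```text
t: 4.35
tool_pos: [0.5449, -0.0632, 0.3472]
tool_rot: [-0.049, 1.557, 0.054]
contact_force: [0.5, 0.5, 0.5]
opening: 0.0682
```

```bash
python3 st.py
```

```text
t 4.35 pos [ 0.5449 -0.0632  0.3472] dir [ 0.0135  0.0042 -0.9999] jaw deg 3.76 grasp [ 0.547  -0.0625  0.1922] q [-0.25 -0.09  1.85  0.01  1.37 -0.32]
```

carry_out(
  increments=[
    [[0, 0.13, 0], [0, -0.1, -0.95], 0.8],
    [[0, 0, 0], [0, 0, -0.95], 0.8],
    [[0, 0, 0], [0, 0, -0.95], 0.8],
    [[0, 0, 0], [0, 0, -0.95], 0.8],
    [[0, 0, 0], [0, 0, -0.9], 0.8],
    [[0, 0, 0], [0, 0, -0.6], 0.8],
  ],
)

```text
t: 4.95
tool_pos: [0.5439, -0.064, 0.2348]
tool_rot: [-0.047, 1.571, 0.056]
contact_force: [0.2, -0.5, 0.8]
opening: 0.0683
```

```bash
python3 st.py
```

```text
t 4.95 pos [ 0.5439 -0.064   0.2348] dir [-0.0011  0.0053 -1.    ] jaw deg 3.75 grasp [ 0.5437 -0.0632  0.0798] q [-0.25  0.04  1.93  0.01  1.18 -0.32]
```

carry_out(
  increments=[
    [[0, 0, 0], [0.1, -0.1, 0.35], 0.8],
    [[0, 0, 0], [0, 0, 0], 0.35],
    [[0, 0, 0], [0, 0, 0], 0.35],
    [[0, 0, 0], [0, 0, 0], 0.35],
    [[0, 0, 0], [0, 0, 0], 0.35],
    [[0, 0, 0], [0, 0, 0], 0.35],
  ],
  squeeze=40,
)

```text
t: 5.55
tool_pos: [0.5458, -0.065, 0.2425]
tool_rot: [-0.048, 1.571, 0.057]
contact_force: [0.4, -0.1, 0.1]
opening: 0.0406
```

```bash
python3 st.py
```

```text
t 5.55 pos [ 0.5458 -0.065   0.2425] dir [-0.0015  0.0056 -1.    ] jaw deg 3.82 grasp [ 0.5456 -0.0642  0.0875] q [-0.25  0.03  1.92  0.01  1.19 -0.32]
```

carry_out(
  increments=[
    [[0, 0, 0], [0, 0, 0], 0.2],
    [[0, 0, 0], [0, 0, 0], 0.2],
    [[0, 0, 0], [0, 0, 0.3], 0.2],
    [[0, 0, 0], [0, 0, 0.6], 0.2],
    [[0, 0, 0], [0, 0, 1], 0.2],
    [[0, 0, 0], [0, 0, 1], 0.2],
    [[0, 0, 0], [0, 0, 1], 0.2],
    [[0, 0, 0], [0, 0, 1], 0.2],
  ],
)

```text
t: 6.35
tool_pos: [0.5445, -0.0648, 0.3447]
tool_rot: [-0.047, 1.576, 0.058]
contact_force: [0.9, -0.3, -0.6]
opening: 0.041
```

```bash
python3 st.py
python3 - <<'E'
from h import *
I,D=get_image('scene'); cv2.imwrite('pics/s1.png',I)
E
```

```text
t 6.35 pos [ 0.5445 -0.0648  0.3447] dir [-0.0059  0.0067 -1.    ] jaw deg 3.81 grasp [ 0.5436 -0.0637  0.1898] q [-0.26 -0.08  1.85  0.01  1.38 -0.32]
```

View pics/s1.png

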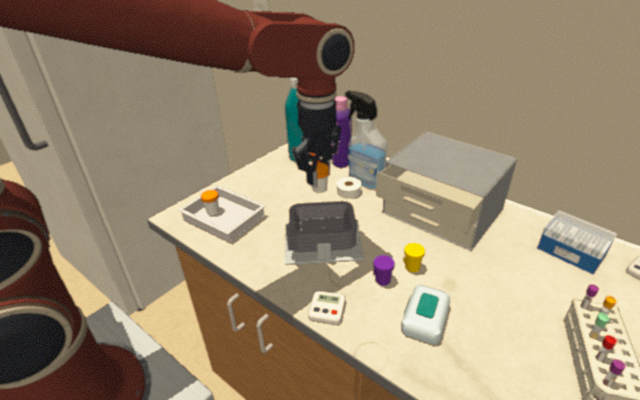

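carry_out(
  increments=[
    [[0, 0, 0], [-0.35, 1, 0], 0.2],
    [[0, 0, 0], [-0.35, 1, 0], 0.2],
    [[0, 0, 0], [-0.35, 1, 0], 0.2],
    [[0, 0, 0], [-0.35, 1, 0], 0.2],
    [[0, 0, 0], [-0.35, 1, 0], 0.2],
    [[0, 0, 0], [-0.35, 1, 0], 0.2],
    [[0, 0, 0], [-0.35, 1, 0], 0.2],
    [[0, 0, 0], [-0.35, 1, 0], 0.2],
  ],
)

```text
t: 7.2
tool_pos: [0.4882, 0.098, 0.3561]
tool_rot: [-0.046, 1.557, 0.05]
contact_force: [-1.0, 0.5, -0.8]
opening: 0.0406
```

carry_out(
  increments=[
    [[0, 0, 0], [-0.35, 0.9, -0.5], 0.2],
    [[0, 0, 0], [-0.3, 0.7, -0.6], 0.2],
    [[0, 0, 0], [-0.1, 0.3, -0.6], 0.2],
  ],
)

```text
t: 7.5
tool_pos: [0.4724, 0.139, 0.3246]
tool_rot: [-0.047, 1.55, 0.052]
contact_force: [0.7, -0.3, -0.3]
opening: 0.0413
```

```bash
python3 st.py
```

```text
t 7.5 pos [0.4724 0.139  0.3246] dir [ 0.0201  0.004  -0.9998] jaw deg 3.64 grasp [0.4755 0.1396 0.1696] q [ 0.13 -0.21  2.    0.    1.33  0.07]
```

carry_out(
  increments=[
    [[-0.04, 0.2, 0.2], [-0.1, 0.35, -0.6], 0.2],
    [[0, 0, 0], [0, 0, -1], 0.2],
    [[0, 0, 0], [0, 0, -1], 0.2],
    [[0, 0, 0], [0, 0, -0.9], 0.2],
    [[0, 0, 0], [0, 0, -0.7], 0.2],
    [[0, 0, 0], [0, 0, -0.3], 0.2],
  ],
)

```text
t: 8.1
tool_pos: [0.47, 0.1461, 0.2285]
tool_rot: [-0.07, 1.575, 0.068]
contact_force: [-0.7, -0.5, -0.1]
opening: 0.0406
```

```bash
python3 st.py
```

```text
t 8.1 pos [0.47   0.1461 0.2285] dir [-0.0051 -0.0016 -1.    ] jaw deg 5.04 grasp [0.4692 0.1458 0.0735] q [ 0.15 -0.08  2.06 -0.    1.17  0.06]
```

Need −26 mm; go gently at the end.

carry_out(
  increments=[
    [[0, -0.05, 0], [0, 0, -0.6], 0.2],
    [[0, 0, 0], [0, 0, -0.3], 0.2],
    [[0, 0, 0], [0, 0, -0.2], 0.2],
    [[0, 0, 0], [0, 0, -0.1], 0.2],
  ],
)

```text
t: 8.5
tool_pos: [0.4706, 0.1458, 0.2028]
tool_rot: [-0.07, 1.569, 0.067]
contact_force: [-0.2, -0.1, -0.8]
opening: 0.0406
```

```bash
python3 st.py
```

```text
t 8.5 pos [0.4706 0.1458 0.2028] dir [ 4.0e-04 -1.7e-03 -1.0e+00] jaw deg 5.02 grasp [0.4707 0.1455 0.0478] q [ 0.15 -0.04  2.07 -0.    1.11  0.06]
```

carry_out(
  increments=[
    [[0, 0, 0], [0, 0, -0.08], 0.2],
    [[0, 0, 0], [0, 0, -0.05], 0.2],
  ],
)

```text
t: 8.7
tool_pos: [0.4711, 0.1459, 0.2007]
tool_rot: [-0.07, 1.568, 0.068]
contact_force: [-1.0, -0.1, -1.4]
opening: 0.0407
```

Run:
```python
from h import *
o=get_obs();print(o['contact_force'],o['tool_pos'])
I,D=get_image('scene'); cv2.imwrite('pics/s2.png',cv2.resize(I[120:270,130:330],None,fx=4,fy=4,interpolation=cv2.INTER_CUBIC))
```

```text
[-0.96199777 -0.06291558 -1.37167258] [0.4710815  0.145867   0.20071379]
```

View pics/s2.png

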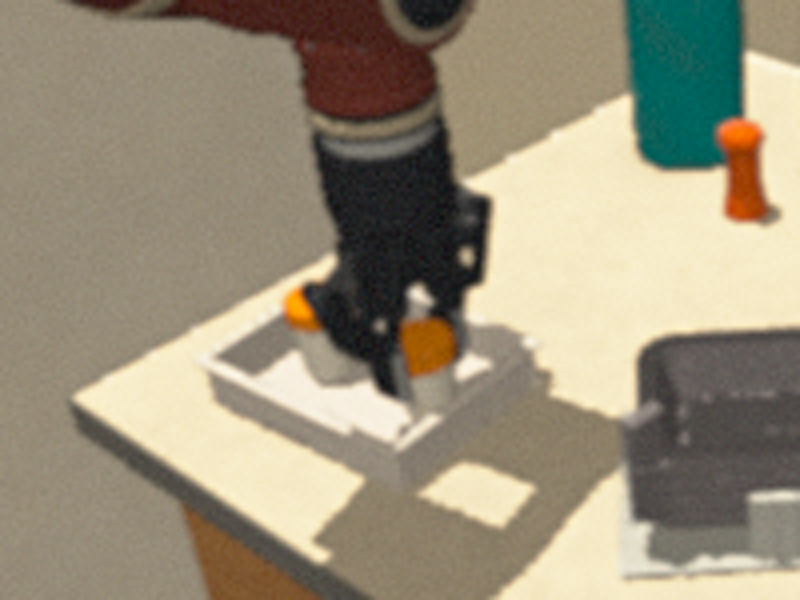

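carry_out(
  increments=[
    [[0, 0, 0], [0, 0, -0.06], 0.2],
    [[0, 0, 0], [0, 0, -0.05], 0.2],
    [[0, 0, 0], [0, 0, 0], 0.2],
  ],
)

```text
t: 9.05
tool_pos: [0.4717, 0.146, 0.2]
tool_rot: [-0.07, 1.566, 0.068]
contact_force: [0.6, 0.2, -0.2]
opening: 0.0407
```

carry_out(
  increments=[
    [[0, 0, 0], [-0.05, 0, -0.08], 0.2],
    [[0, 0, 0], [0, 0, -0.05], 0.2],
  ],
)

```text
t: 9.25
tool_pos: [0.4717, 0.1462, 0.1996]
tool_rot: [-0.07, 1.564, 0.068]
contact_force: [-4.8, -0.8, 8.3]
opening: 0.0409
```

Contact (8 N). Release with a partial opening.

carry_out(
  increments=[
    [[0, 0, 0], [0, 0, 0.05], 0.6],
    [[0, 0, 0], [0, 0, 0], 0.68],
    [[0, 0, 0], [0, 0, 0], 0.7],
    [[0, 0, 0], [0, 0, 0.3], 0.7],
    [[0, 0, 0], [0, 0, 0.6], 0.7],
    [[0, 0, 0], [0, 0, 1], 0.7],
    [[0, 0, 0], [0, 0, 1], 0.7],
    [[0, 0, 0], [0, 0, 1], 0.7],
  ],
)

```text
t: 10.05
tool_pos: [0.4698, 0.1459, 0.2797]
tool_rot: [-0.071, 1.57, 0.068]
contact_force: [-0.3, -0.6, -0.3]
opening: 0.06
```

```bash
python3 st.py
python3 - <<'E'
from h import *
I,D=get_image('scene'); cv2.imwrite('pics/s3.png',cv2.resize(I[120:270,130:330],None,fx=4,fy=4,interpolation=cv2.INTER_CUBIC))
E
```

```text
t 10.05 pos [0.4698 0.1459 0.2797] dir [-5.0e-04 -2.1e-03 -1.0e+00] jaw deg 5.04 grasp [0.4697 0.1455 0.1247] q [ 0.15 -0.16  2.03 -0.    1.27  0.06]
```

View pics/s3.png

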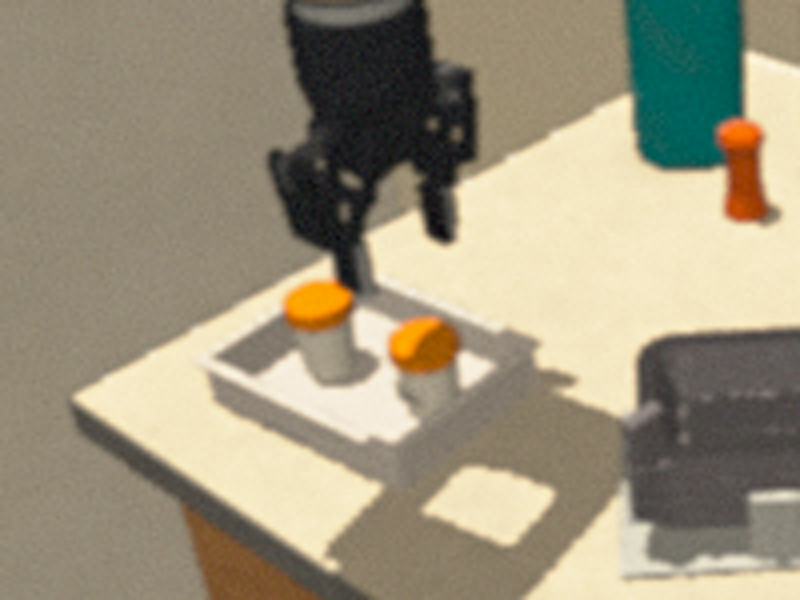

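carry_out(
  increments=[
    [[0, 0, 1], [0, -0.7, 1], 0.6],
    [[0, 0, 1], [0, -0.7, 0.5], 0.6],
    [[0, 0, 1], [0, -0.7, 0], 0.6],
    [[0, 0, 1], [0, -0.7, 0], 0.6],
    [[0, 0, 1], [0, -0.7, 0], 0.6],
    [[0, 0, 1], [0, -0.7, 0], 0.6],
    [[0, 0, 1], [0, -0.7, 0], 0.6],
    [[0, 0, 1], [0, -0.7, 0], 0.6],
  ],
)

```text
t: 10.9
tool_pos: [0.4713, 0.0316, 0.3212]
tool_rot: [-0.718, 1.429, 0.72]
contact_force: [-0.0, 0.4, 0.4]
opening: 0.0515
```

carry_out(
  increments=[
    [[0, 0, 1], [-0.05, -0.7, 0], 0.6],
    [[0, 0, 1], [-0.05, -0.7, 0], 0.6],
    [[0, 0, 1], [-0.05, -0.7, 0], 0.6],
    [[0, 0, 1], [-0.05, -0.7, 0], 0.6],
    [[0, 0, 1], [-0.05, -0.7, 0], 0.6],
    [[0, 0, 0.8], [-0.05, -0.5, 0], 0.6],
    [[0, 0, 0.2], [0, -0.3, 0], 0.6],
  ],
)

```text
t: 11.6
tool_pos: [0.4643, -0.0588, 0.3229]
tool_rot: [-1.187, 1.198, 1.194]
contact_force: [0.4, 0.7, 0.1]
opening: 0.051
```

```bash
python3 st.py
```

```text
t 11.6 pos [ 0.4643 -0.0588  0.3229] dir [ 0.0116  0.0166 -0.9998] jaw deg 88.84 grasp [ 0.4661 -0.0562  0.168 ] q [-0.29 -0.28  2.05  0.02  1.36 -1.84]
```

carry_out(
  increments=[
    [[-0.17, 0.12, -0.15], [-0.1, 0.3, 0], 0.6],
    [[0, 0, 0], [0, 0, -0.6], 0.6],
    [[0, 0, 0], [0, 0, -0.2], 0.6],
  ],
)

```text
t: 11.9
tool_pos: [0.4623, -0.0538, 0.3071]
tool_rot: [-1.184, 1.226, 1.179]
contact_force: [0.4, 0.4, -0.7]
opening: 0.0516
```

```bash
python3 st.py
python3 - <<'E'
from h import *
I,D=get_image('scene'); cv2.imwrite('pics/s4.png',cv2.resize(I[120:270,220:420],None,fx=4,fy=4,interpolation=cv2.INTER_CUBIC))
P=cloud('scene',D); q=P.reshape(-1,3); m=(q[:,2]>.08)&(q[:,2]<.105)&(abs(q[:,0]-.455)<.045)&(abs(q[:,1]+.055)<.03)
print(m.sum(),q[m].mean(0),q[m].min(0),q[m].max(0))
I,D=get_image('top'); cv2.imwrite('pics/t4.png',cv2.resize(I[150:280,200:430],None,fx=3.4,fy=3.4,interpolation=cv2.INTER_CUBIC))
E
```

```text
t 11.9 pos [ 0.4623 -0.0538  0.3071] dir [ 0.0026 -0.0017 -1.    ] jaw deg 87.88 grasp [ 0.4627 -0.0541  0.1521] q [-0.28 -0.26  2.07 -0.    1.33 -1.81]
111 [ 0.46180949 -0.05302197  0.09355569] [ 0.4509868  -0.05742564  0.08030342] [ 0.4761069  -0.04505666  0.10322479]
```

View pics/s4.png

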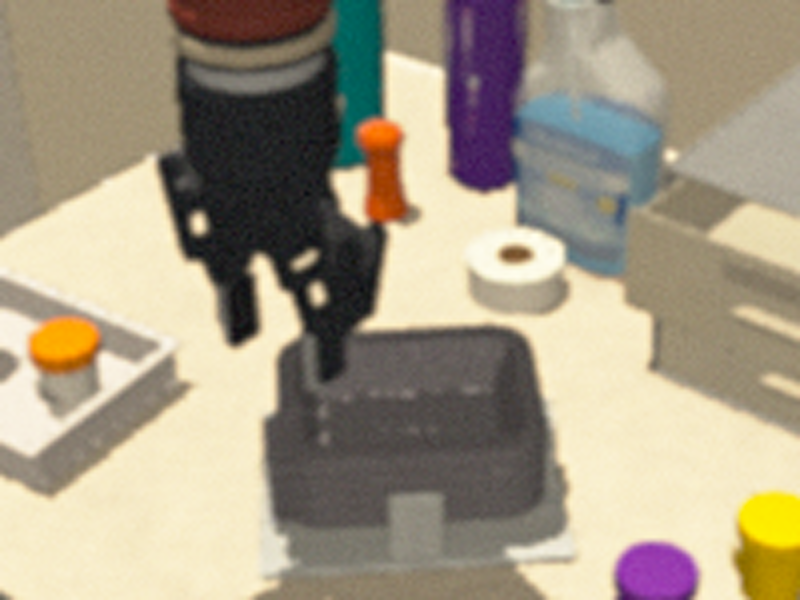

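View pics/t4.png

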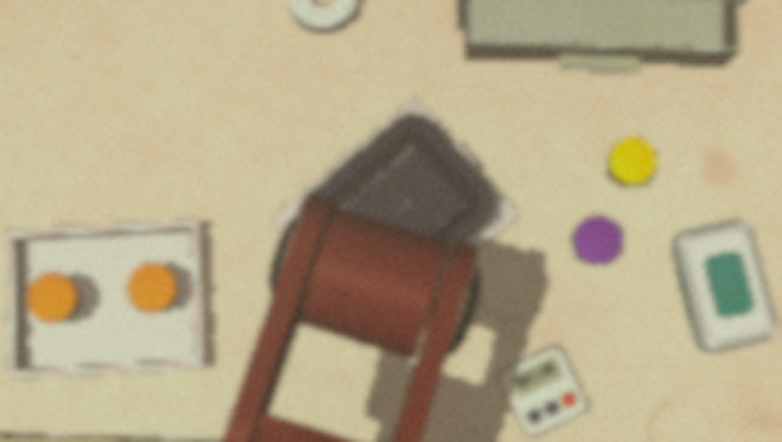

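carry_out(
  increments=[
    [[0, 0, 0], [0, 0.05, -0.9], 0.6],
    [[0, 0, 0], [0, 0, -0.8], 0.6],
    [[0, 0, 0], [0, 0, -0.6], 0.6],
    [[0, 0, 0], [0, 0, -0.3], 0.6],
    [[0, 0, 0], [0, 0, 0], 0.6],
  ],
)

```text
t: 12.5
tool_pos: [0.463, -0.0528, 0.2543]
tool_rot: [-1.186, 1.224, 1.178]
contact_force: [-0.5, -0.5, 0.0]
opening: 0.0511
```

```bash
python3 st.py
```

```text
t 12.5 pos [ 0.463  -0.0528  0.2543] dir [ 0.0049 -0.0018 -1.    ] jaw deg 87.94 grasp [ 0.4638 -0.053   0.0993] q [-0.27 -0.19  2.11 -0.    1.22 -1.81]
```

carry_out(
  increments=[
    [[0, 0.05, 0], [0, 0, -0.28], 0.4],
    [[0, 0, 0], [0, 0, 0], 0.2],
    [[0, 0, 0], [0, 0, 0], 0],
    [[0, 0, 0], [0, 0, 0], 0],
    [[0, 0, 0], [0, 0, 0], 0],
    [[0, 0, 0], [0, 0, 0], 0],
    [[0, 0, 0], [0, 0, 0], 0],
  ],
  squeeze=30,
)

```text
t: 13.2
tool_pos: [0.4636, -0.0518, 0.2499]
tool_rot: [-1.183, 1.223, 1.183]
contact_force: [-0.0, 1.9, -2.2]
opening: 0.0092
```

```bash
python3 st.py
```

```text
t 13.2 pos [ 0.4636 -0.0518  0.2499] dir [ 0.0016  0.0015 -1.    ] jaw deg 88.02 grasp [ 0.4639 -0.0516  0.0949] q [-0.27 -0.19  2.11  0.    1.22 -1.81]
```

carry_out(
  increments=[
    [[0, 0, 0], [0, 0, 0], 0],
    [[0, 0, 0], [0, 0, 0], 0],
    [[0.015, 0.1, 0], [0.088, -0.013, 0.085], 0],
    [[0.015, 0.1, 0], [0.089, -0.013, 0.084], 0],
    [[0.015, 0.1, 0], [0.09, -0.013, 0.083], 0],
    [[0.015, 0.1, 0], [0.091, -0.014, 0.082], 0],
    [[0.015, 0.1, 0], [0.092, -0.014, 0.081], 0],
    [[0.015, 0.1, 0], [0.092, -0.014, 0.081], 0],
  ],
  squeeze=110,
)

```text
t: 14.0
tool_pos: [0.4759, -0.0537, 0.2607]
tool_rot: [-1.146, 1.262, 1.231]
contact_force: [4.2, 1.6, -3.2]
opening: 0.0081
```

```bash
cat > peel.py <<'E'
from h import *
o=get_obs(); M=R.from_rotvec(o['tool_rot']).as_matrix(); d=M[:,0]
F=np.array([.632,-.078,.072]); r0=np.array([.4636,-.0518,.2499])-F; a=np.array([.149,.989,0]);
th=np.arctan2(-d@np.array([.989,-.149,0]),-d[2])
nom=F+R.from_rotvec(a*th).apply(r0)
thz=None
print('t',round(o['t'],2),'th',th.round(4),'pos',o['tool_pos'].round(4),'dev',(o['tool_pos']-nom).round(4),'side tilt',(d@a).round(4),'F',o['contact_force'].round(1),'tq',o['wrist_torque'].round(2))
E
python3 peel.py
```

```text
t 14.0 th 0.0606 pos [ 0.4759 -0.0537  0.2607] dev [ 0.0014 -0.0003  0.0008] side tilt 0.0027 F [ 4.2  1.6 -3.2] tq [ 0.37 -0.46  0.13]
```

carry_out(
  increments=[
    [[0.015, 0.1, 0], [0.092, -0.014, 0.08], 0],
    [[0.015, 0.1, 0], [0.092, -0.014, 0.079], 0],
    [[0.015, 0.1, 0], [0.093, -0.014, 0.078], 0],
    [[0.015, 0.1, 0], [0.094, -0.014, 0.077], 0],
    [[0.015, 0.1, 0], [0.095, -0.014, 0.076], 0],
    [[0.015, 0.1, 0], [0.096, -0.015, 0.075], 0],
    [[0.015, 0.1, 0], [0.097, -0.015, 0.074], 0],
    [[0.015, 0.1, 0], [0.098, -0.015, 0.073], 0],
  ],
)

```text
t: 14.8
tool_pos: [0.4929, -0.0568, 0.2747]
tool_rot: [-1.094, 1.318, 1.298]
contact_force: [1.1, -1.0, -1.6]
opening: 0.0077
```

```bash
python3 peel.py
python3 - <<'E'
from h import *
I,D=get_image('scene'); cv2.imwrite('pics/s5.png',cv2.resize(I[120:270,220:420],None,fx=4,fy=4,interpolation=cv2.INTER_CUBIC))
E
```

```text
t 14.8 th 0.148 pos [ 0.4929 -0.0568  0.2747] dev [ 0.0015 -0.0008  0.0017] side tilt 0.0011 F [ 1.1 -1.  -1.6] tq [-0.09 -0.25  0.02]
```

View pics/s5.png

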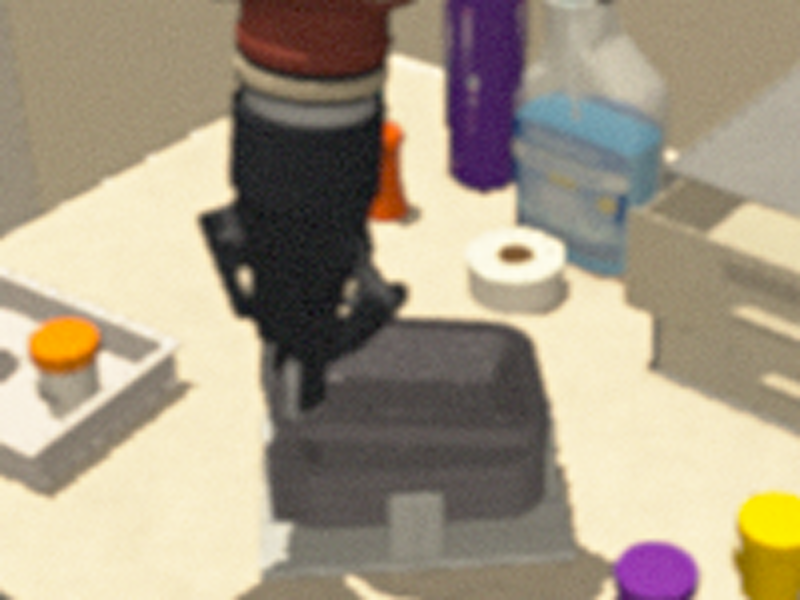

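carry_out(
  increments=[
    [[0.022, 0.15, 0], [0.15, -0.022, 0.1], 0],
    [[0.022, 0.15, 0], [0.151, -0.022, 0.099], 0],
    [[0.022, 0.15, 0], [0.153, -0.022, 0.096], 0],
    [[0.022, 0.15, 0], [0.155, -0.022, 0.094], 0],
    [[0.022, 0.15, 0], [0.157, -0.023, 0.091], 0],
    [[0.022, 0.15, 0], [0.159, -0.023, 0.088], 0],
    [[0.022, 0.15, 0], [0.161, -0.023, 0.086], 0],
    [[0.022, 0.15, 0], [0.162, -0.023, 0.084], 0],
  ],
)

```text
t: 15.65
tool_pos: [0.5198, -0.0608, 0.291]
tool_rot: [-1.009, 1.4, 1.4]
contact_force: [0.8, 1.0, -1.0]
opening: 0.0082
```

```bash
python3 peel.py
```

```text
t 15.65 th 0.2816 pos [ 0.5198 -0.0608  0.291 ] dev [ 0.0007 -0.0007  0.0008] side tilt 0.0 F [ 0.8  1.  -1. ] tq [-0.08 -0.12 -0.07]
```

carry_out(
  increments=[
    [[0.022, 0.15, 0], [0.162, -0.024, 0.084], 0],
    [[0.022, 0.15, 0], [0.163, -0.024, 0.082], 0],
    [[0.022, 0.15, 0], [0.164, -0.024, 0.079], 0],
    [[0.022, 0.15, 0], [0.165, -0.024, 0.076], 0],
    [[0.022, 0.15, 0], [0.166, -0.024, 0.073], 0],
    [[0.022, 0.15, 0], [0.167, -0.025, 0.07], 0],
    [[0.022, 0.15, 0], [0.168, -0.025, 0.067], 0],
    [[0.022, 0.15, 0], [0.169, -0.025, 0.065], 0],
  ],
)

```text
t: 16.45
tool_pos: [0.5486, -0.0649, 0.3037]
tool_rot: [-0.918, 1.478, 1.5]
contact_force: [0.3, -0.4, -0.6]
opening: 0.0085
```

```bash
python3 peel.py
python3 - <<'E'
from h import *
I,D=get_image('scene'); cv2.imwrite('pics/s6.png',cv2.resize(I[120:270,220:420],None,fx=4,fy=4,interpolation=cv2.INTER_CUBIC))
E
```

```text
t 16.45 th 0.4148 pos [ 0.5486 -0.0649  0.3037] dev [-0.0002 -0.0003  0.0002] side tilt -0.0001 F [ 0.3 -0.4 -0.6] tq [-0.02 -0.21  0.06]
```

View pics/s6.png

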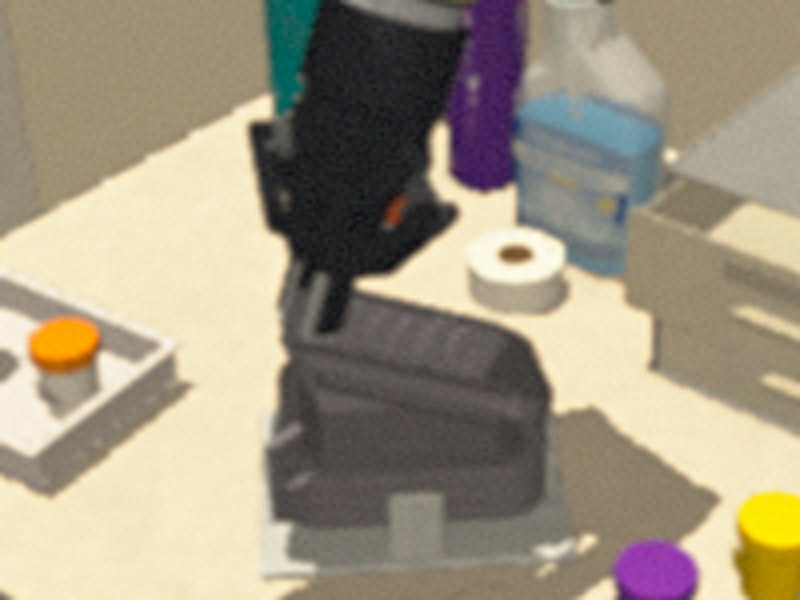

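carry_out(
  increments=[
    [[0, 0, 0], [0, 0, 0.3], 0],
    [[0, 0, 0], [0, 0, 0.4], 0],
    [[0, 0, 0], [0, 0, 0.5], 0],
    [[0, 0, 0], [0, 0, 0.6], 0],
    [[0, 0, 0], [0, 0, 0.8], 0],
    [[0, 0, 0], [0, 0, 0.8], 0],
    [[0, 0, 0], [0, 0, 0.8], 0],
    [[0, 0, 0], [0, 0, 0.6], 0],
  ],
)

```text
t: 17.3
tool_pos: [0.5483, -0.0649, 0.4085]
tool_rot: [-0.918, 1.478, 1.5]
contact_force: [-0.9, 0.5, -1.2]
opening: 0.008
```

```bash
python3 peel.py
python3 - <<'E'
from h import *
I,D=get_image('scene'); cv2.imwrite('pics/s7.png',cv2.resize(I[70:270,200:420],None,fx=3,fy=3,interpolation=cv2.INTER_CUBIC))
E
```

```text
t 17.3 th 0.4147 pos [ 0.5483 -0.0649  0.4085] dev [-0.0005 -0.0002  0.105 ] side tilt -0.0002 F [-0.9  0.5 -1.2] tq [-0.04 -0.17  0.01]
```

View pics/s7.png

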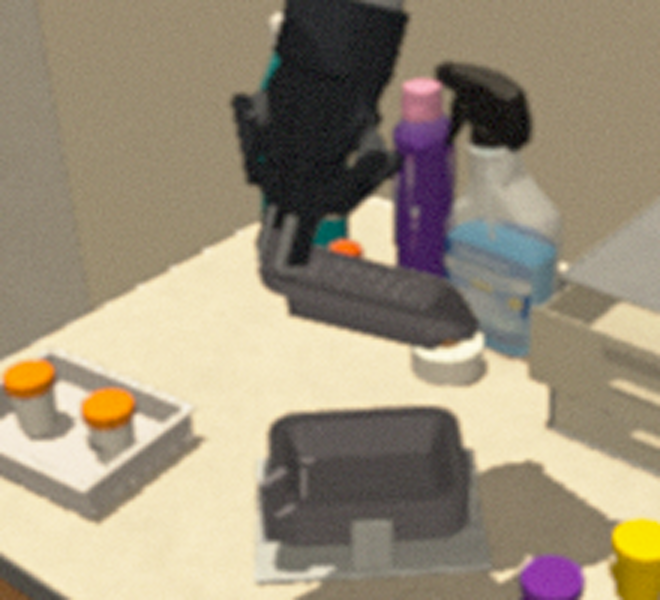

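carry_out(
  increments=[
    [[-0.08, -0.55, 0], [-0.9, -0.2, 0], 0],
    [[-0.08, -0.55, 0], [-0.9, -0.4, 0], 0],
    [[-0.08, -0.55, 0], [-0.9, -0.6, 0], 0],
    [[-0.08, -0.55, 0], [-0.9, -0.8, 0], 0],
    [[-0.08, -0.55, 0], [-0.9, -0.8, 0], 0],
    [[-0.08, -0.55, 0], [-0.9, -0.8, 0], 0],
    [[-0.08, -0.5, 0], [-0.8, -0.8, 0], 0],
    [[0, 0, 0], [-0.3, -0.8, 0], 0],
  ],
)

```text
t: 18.15
tool_pos: [0.4143, -0.17, 0.4133]
tool_rot: [-1.181, 1.232, 1.193]
contact_force: [-0.0, 0.3, -1.3]
opening: 0.0082
```

```bash
python3 st.py
```

```text
t 18.15 pos [ 0.4143 -0.17    0.4133] dir [-1.060e-02  1.000e-04 -9.999e-01] jaw deg 88.18 grasp [ 0.4127 -0.17    0.2583] q [-0.55 -0.4   1.99 -0.01  1.55 -2.09]
```

carry_out(
  increments=[
    [[0, -0.06, 0], [0, -0.8, 0], 0],
    [[0, -0.06, 0], [0, -0.8, 0], 0],
    [[0, 0, 0], [0, -1, -0.1], 0],
    [[0, 0, 0], [0, -1, -0.1], 0],
    [[0, 0, 0], [0, -1, -0.1], 0],
    [[0, 0, 0], [0, -1, -0.1], 0],
    [[0, 0, 0], [0, -1, -0.1], 0],
    [[0, 0, 0], [0, -0.8, -0.1], 0],
  ],
)

```text
t: 18.95
tool_pos: [0.4112, -0.3233, 0.4016]
tool_rot: [-1.183, 1.224, 1.186]
contact_force: [-0.8, -0.3, -0.9]
opening: 0.0081
```

```bash
python3 st.py
```

```text
t 18.95 pos [ 0.4112 -0.3233  0.4016] dir [-7.0e-04  1.5e-03 -1.0e+00] jaw deg 88.11 grasp [ 0.4111 -0.3231  0.2466] q [-0.81 -0.19  1.85  0.    1.48 -2.35]
```

carry_out(
  increments=[
    [[0, -0.02, 0], [-0.1, -0.6, -0.3], 0],
    [[0, 0, 0], [0, -0.35, -0.15], 0],
    [[0, 0, 0], [0, 0, 0], 0],
    [[0, 0, 0], [0, 0, 0], 0],
  ],
)

```text
t: 19.35
tool_pos: [0.4086, -0.3445, 0.3908]
tool_rot: [-1.18, 1.223, 1.186]
contact_force: [-0.1, -0.0, -1.6]
opening: 0.0079
```

```bash
python3 st.py
python3 - <<'E'
from h import *
I,D=get_image('scene'); cv2.imwrite('pics/s8.png',I); P=cloud('scene',D)
m=[x for x in masks_of('scene','tray_centre')]
print([(x['p'],x['centre'],x['region'].sum()) for x in m])
for q in ['tray_far_corner','tray_centre','tray_fin']: print(q,[(x['p'],x['centre'],onz('scene',*x['centre'],{'tray_far_corner':.215,'tray_centre':.2,'tray_fin':.23}[q]).round(3)) for x in tip_of('scene',q)[:3]])
I,D2=get_image('top'); cv2.imwrite('pics/t8.png',I); np.savez('f8.npz',D=D,D2=D2)
for q in ['tray_far_corner','tray_centre','tray_fin']: print(q,[(x['p'],x['centre'],onz('top',*x['centre'],{'tray_far_corner':.215,'tray_centre':.2,'tray_fin':.23}[q]).round(3)) for x in tip_of('top',q)[:3]])
for n,Q in (('s',P),('t',cloud('top',D2))):
    q=Q.reshape(-1,3); m=(q[:,2]>.12)&(q[:,2]<.235)&(abs(q[:,0]-.51)<.1)&(abs(q[:,1]+.36)<.12)&(q[:,0]>.44); q=q[m]
    print(n,len(q),q.min(0),q.max(0))
    r=q[(q[:,2]>.205)&(q[:,2]<.225)]
    A=np.c_[r[:,:2]-[.494,-.36],np.ones(len(r))]; print('rim plane',np.linalg.lstsq(A,r[:,2],rcond=None)[0],len(r))
E
```

```text
t 19.35 pos [ 0.4086 -0.3445  0.3908] dir [-6.0e-04  4.2e-03 -1.0e+00] jaw deg 88.01 grasp [ 0.4085 -0.3438  0.2358] q [-0.84 -0.16  1.84  0.    1.46 -2.38]
[(0.8, [455.3, 245.3], np.int64(2926)), (0.47, [347.7, 186.0], np.int64(408))]
tray_far_corner [(0.86, [462.6, 210.6], array([ 0.569, -0.367,  0.215])), (0.63, [324.3, 311.4], array([ 0.254, -0.317,  0.215])), (0.63, [346.0, 194.0], array([ 0.488, -0.177,  0.215]))]
tray_centre [(0.71, [435.6, 239.0], array([ 0.49 , -0.358,  0.2  ]))]
tray_fin [(0.7, [405.3, 246.0], array([ 0.414, -0.343,  0.23 ]))]
tray_far_corner [(0.71, [430.8, 199.2], array([ 0.573, -0.369,  0.215]))]
tray_centre [(0.84, [421.9, 228.0], array([ 0.497, -0.348,  0.2  ]))]
tray_fin [(0.95, [421.5, 262.6], array([ 0.406, -0.34 ,  0.23 ]))]
s 2546 [ 0.44009275 -0.44180252  0.17907231] [ 0.58006109 -0.28008471  0.21287185]
rim plane [ 0.00073207 -0.00152172  0.20883608] 1028
t 1845 [ 0.44058623 -0.44424022  0.17521308] [ 0.57814351 -0.27332906  0.2170059 ]
rim plane [0.00036921 0.00838149 0.20978119] 539
```

View pics/s8.png

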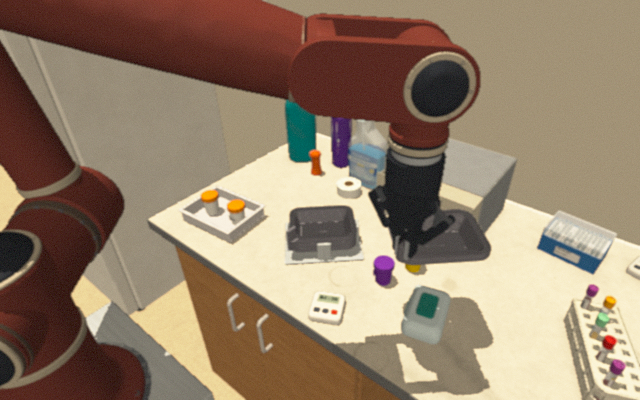

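View pics/t8.png

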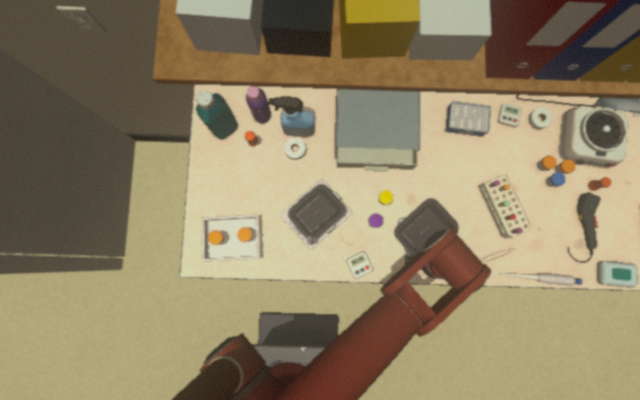

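Run:
```python
from h import *
f=np.load('f8.npz')
c=np.array([.4086+.0848,-.3445-.0135]);print('exp centre',c,get_obs()['t']);a=np.radians(-47)
for n,k in (('scene','D'),('top','D2')):
    q=cloud(n,f[k]).reshape(-1,3); d=q[:,:2]-c; x=d@[np.cos(a),np.sin(a)]; y=d@[-np.sin(a),np.cos(a)]
    e=np.maximum(abs(x)-.075,abs(y)-.06)
    m=(e<-.001)&(e>-.010)&(q[:,2]>.15)&(q[:,2]<.235)&(x+y>-.06)
    A=np.c_[x,y,np.ones(len(x))][m]; z=q[m,2]; w=np.ones(len(z))
    for _ in range(20):
        s=np.linalg.lstsq(A*w[:,None],z*w,rcond=None)[0]; w=np.sqrt(1/(1+((z-A@s)/.003)**2))
    print(n,m.sum(),s.round(4))
    for nm,k2 in (('+x',x>.065),('-x',x<-.065),('+y',y>.05),('-y',y<-.05)): 
        mm=m&k2; print(nm,mm.sum(),np.median(q[mm,2]).round(4) if mm.any() else '')
```

```text
exp centre [ 0.4934 -0.358 ] 19.8
scene 637 [0.0316 0.0153 0.2073]
+x 196 0.2096
-x 16 0.2027
+y 74 0.2098
-y 361 0.2068
top 358 [-0.0014  0.0076  0.2098]
+x 117 0.2096
-x 66 0.2095
+y 175 0.2098
-y 9 0.2088
```

carry_out(
  increments=[
    [[-0.03, 0, 0], [0, -0.1, 0.2], 0],
    [[0, 0, 0], [0, 0, 0], 0],
    [[0, 0, 0], [0, 0, 0], 0],
    [[0, 0, 0], [0, 0, 0], 0],
    [[0, 0, 0], [0, 0, 0], 0],
    [[0, 0, 0], [0, 0, 0], 0],
  ],
)

```text
t: 20.4
tool_pos: [0.4087, -0.3467, 0.396]
tool_rot: [-1.184, 1.225, 1.183]
contact_force: [0.7, -0.5, -1.2]
opening: 0.0079
```

```bash
python3 st.py; python3 -c "
from h import *
print(get_obs()['dq'].round(3)); finish_job()"
```

```text
t 20.4 pos [ 0.4087 -0.3467  0.396 ] dir [ 4.e-04 -6.e-04 -1.e+00] jaw deg 88.03 grasp [ 0.4088 -0.3468  0.241 ] q [-0.84 -0.16  1.83 -0.    1.47 -2.38]
[-0.     0.001  0.001 -0.     0.     0.001]
the job is handed in; nothing more can be done
```

The cup stands upright in the free half of the bin beside the other cup. The top tray is peeled off and held by its fin over the near wipe pack. I handed the job in at about 20 s of the 53 s allowed.

- **Peel:** I raised the fin's corner slowly to about 0.41 rad of tilt about the far corner. Readings between steps showed no more than about 6 N. In the later pictures the trays beneath look seated in their holder.
- **Final pose:** By the arm's pose the tray's middle is at about (0.494, −0.360) m, over the pack, and about 0.20 m up. The camera depth puts the rim a few millimetres lower than the arm's pose implies.
- **Level:** The tool points straight down to within 0.001 rad. The top camera's rim fit was level to within 0.01 rad. The scene camera's fit disagreed, giving up to 0.03 rad. It had few points on one side, so I took the tray as level.
- **Other checks:** The last pictures, taken before a final 5 mm adjustment, show both cups standing in the bin and the other things not visibly moved.

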